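Load a rim-lock backplate onto the pins of a drilling jig

TASK

Take the oblong lock backplate with the block-shaped brass housing and lower it, housing up, over the two upright pins of the steel drilling jig, its large hole on the thick pin and its small hole on the thin one, until it rests flush on the jig's rails; then let go of it. The pin bar has been clamped somewhere along its channel, so feel out where the pins are, and seat the plate gently, without dropping or forcing it. Leave the other plate and everything else on the bench where it is.

Things in the scene. Friction and masses are not known exactly. Their poses are not given: they have to be found in the camera images.
- backplate: backplate to load, 0.5 kg, lying flat: steel plate 150 x 90 x 8 mm (x, y, z) with a brass block housing 60 x 36 x 32 mm (x, y, z) standing on the middle of its top (its top 40 mm above the plate's underside). Two round through holes on the long centre line: 16 mm wide at x = +50 mm, 11 mm wide at x = -50 mm. Origin: centre of the underside; z up, housing side.
- jig: drilling jig fixed to the bench: dark steel base 200 x 120 mm (x, y) with two steel rails along x, 30 mm wide, centred at y = +38 and -38 mm, tops 30 mm above the bench: the plate's seat. An aluminium pin bar 160 mm long lies in the 46 mm channel between them, top 2 mm below the rail tops. Origin: centre of the base's underside.
- jig_seat (a point): middle of the jig at rail-top height, axes as the jig; NOT the pins' middle. The pin bar is clamped up to 18 mm either way along x from here (not measured: feel or look). It carries two upright chamfered pins at y = 0, 100 mm apart: thick (14 mm) at x = +50 mm, thin (9 mm) at x = -50 mm from the bar's middle; pin tops 16 mm above the rails.
- spare_plate: another lock's plate, to be left alone: steel 120 x 90 x 8 mm with a round brass boss 42 mm wide, 26 mm high, and two 10 mm holes set diagonally. Origin: centre of its underside.
- mailbox_key: brass key lying flat, 75 mm long, 4 mm thick, bystander. Origin near its middle, on the underside; x along the blade.
- lock_cylinder: brass lock cylinder body, 70 x 34 x 47 mm, bystander. Origin: centre of its underside.
- chrome_plug: chrome lock plug standing on end, 36 mm wide flange, 60 mm tall, bystander. Origin: centre of its underside.
- torch: orange plastic torch lying along its x, about 165 x 52 x 52 mm, bystander. Origin: under its middle.
- round_file: round steel file with a wooden handle, 210 mm long along its x, 25 mm thick, bystander. Origin: under the front end of the handle.
- tin_box: small khaki-painted tin box, 123 x 83 x 50 mm, bystander. Origin: centre of its underside.
Not all that is in view belongs to the job. What is shaped like the backplate but orange is not meant. Leave any purple look-alike of the jig alone.

How it is judged (in metres and radians):
At the end, for the whole second after the job is handed in: The backplate lies level and flush on the jig's rails with both pins through its holes (underside within 2 mm of the rail tops, within 5 mm of the jig's centre line and 23 mm of its middle, turned no more than 0.06 rad from the jig, tilted less than 0.035 rad), released and at rest (x of backplate in the frame of jig between -0.023 and 0.023 m and y of backplate in the frame of jig between -0.005 and 0.005 m and z of backplate in the frame of jig between 0.027 and 0.032 m and angle between backplate's own z axis and vertical below 0.035 rad and angle between the x axis of backplate and the x axis of jig, either way round below 0.06 rad and linear speed of backplate below 0.02 m/s and contact force between backplate and the fingers below 0.2 N); the robot touches nothing.
It fails at once if the backplate is dropped or forced onto the jig or its pins (more than 60 N) (contact force between backplate and jig above 60 N).
It fails at once if another thing on the bench is moved by more than 25 mm (distance of any of spare_plate, mailbox_key, lock_cylinder, chrome_plug, torch, round_file, tin_box from where it was at the start of the episode above 0.025 m).
It also fails if it takes over 58 s, if anything falls off the work surface, if the arm or the gripper's body presses on something with over 40 N, if the wrist force passes 120 N, or if a joint passes its speed limit or range.

ROBOT

A 6-joint arm with a two-finger parallel gripper is mounted at the origin on the work surface. World frame = base frame: x ahead of the robot, y to its left, z up, the work surface at z = 0. Lengths are in mm, angles in rad, forces in N, time in s.
With the tool pointing down it reaches from about 325 to 850 mm from the base axis. Payload 15.5 kg.
Tool frame: the origin (TCP) lies midway between the tips of the shut fingers; the grasp point (between the pads) lies 19 mm behind it; z points along the fingers, y is the line along which they close (so a half turn about z gives the same grasp; the last joint's range is limited). The gripper opens to 91 mm and grips with 3 to 60 N. Pads are 32 mm wide; open, the fingers measure 118 mm over their backs; the gripper's body (76 mm by 178 mm) begins 60 mm behind the grasp point.
Start: joints at [-1.23, 0.494, 1.345, -0, 1.302, -0.096], TCP at [263.836, -566.584, 213.915] pointing down, gripper open.
Joint ranges: [-2.91, 2.91], [-0.82, 2.16], [0.22, 2.67], [-1.22, 4.37], [0.12, 2.79], [-3.08, 3.08]. Speed limits (rad/s): [1.89, 1.89, 2.57, 3.01, 3.01, 3.01].

INTERFACE

Orientations are given as [roll, pitch, yaw] about the fixed x, y, z axes, in that order (R = Rz(yaw) Ry(pitch) Rx(roll)).
In Python, from bench import ctrl gives the robot as it stands.
- The arm moves only by the shell command python3 -m creep 'ROWS' [FORCE]. ROWS is JSON, a list of rows, each a list of 3 entries, a list of its own where there are three numbers: the shift along the tool's x, y, z in mm, then the turn about the tool's z in rad, then the gripper command: -1 is shut, 1 is fully open, values between are in proportion. In form: [[[dx, dy, dz], yaw, claw], ...]. A call has 1 to 8 rows; each row is the pose to reach, as a shift and turn from the pose commanded when the call began, along the tool's axes at that moment; what a row does not reach only later rows make up. A row lasts 1/10 s, in which the tool goes at most 50 mm and 8.59 degrees, less where a joint would pass 70% of its speed; a pose out of reach is approached as far as the arm can. A call with a gripper value outside its range is refused whole. The fingers move at their own pace and stop on an object; FORCE is the grip in N (left out, the last holds). Time passes only in rows, so rows that repeat a pose let the fingers close. It gives the time, the measured TCP pose, the force, the opening and the grip force at its end, in the units of the state.
- ctrl.state(): the state, without advancing time (a new reading comes with each control period).
- ctrl.snapshot(name): name is "scene" or "top"; returns a dict with "pixels" (480x640x3 uint8, blue, green, red), "depth" (480x640 float32, mm along the optical axis (not along the pixel's ray), 0 where there is no reading), "fovy" (degrees; the focal length in pixels is half the picture's height over the tangent of half this angle, whatever the lens; pixels are square), "cx", "cy" (the principal point, pixels), "rvec" (rotation vector, rad) and "tvec" (3), from world to camera coordinates, as OpenCV has them. Camera axes: x right, y down, z forward; pixel columns grow to the right and rows downward; lengths in mm; the calibration is good to about 2 mm. A picture is of the moment at which its call begins.
- ctrl.sign_off(): hands the job in; it is judged then, once.
Trained networks look in a picture, given as the dict that the camera call returned (one of the last four; its "shot" number tells which), for a name from the list of things; names that differ only in an ending like _2 or _b are one class to them, and where a whole thing is asked for, a point or a joint stands for the part that bears it (a point fixed in the world has none). Each returns a list of dicts, best first, with "conf" (0 to 1); they miss things now and then, are a little off and sometimes report something else, mostly with a low value. They report only what shows in the picture. A call takes as long as a camera call. They do not tell look-alikes from the thing itself.
- ctrl.recognise(picture, name): "location" ([x, y, z] in mm, in the coordinates of the camera as it stood for that picture, good to about 4 mm: the middle of the surface that is visible of it).
- ctrl.silhouettes(picture, name): "mask" (480x640 bool, what is visible of it).
The state is a dict: "time_s": time; "q": joint angles; "joint_velocities": joint speeds; "tau": joint torques, N m; "tcp_pos": TCP position; "tool_rot": TCP orientation; "wrist_force": force on the tool from outside, world axes, zero at the start; "moment": the same for the moment, N m; "width": finger opening in mm; "finger_force": force on a finger pad.
Only numpy, scipy, OpenCV 4.12 (cv2) and the standard library are available. Lean on these libraries where they do the work, as an engineer would, in place of code of your own. Each camera call takes 0.05 s, during which the arm holds its last target. There are 200 camera calls.

## Working session

There is one attempt and no reset: what is moved stays moved. The work goes in short steps, Python scripts to look and compute and a shell command to move; the robot and the scene stay as the last step left them, time stands still between calls to the robot, and variables do not carry over. Pictures are saved under pics/ and viewed, at most 10 in all, crops included, and the job is handed in when it is done.

```bash
ls; mkdir -p pics
cat > h.py <<'E'
import numpy as np, cv2
from bench import ctrl
def K(s):
    f=240/np.tan(np.radians(s["fovy"])/2); return f,s["cx"],s["cy"]
def world(s,c):
    R=cv2.Rodrigues(np.array(s["rvec"],float))[0]
    return (np.asarray(c)-np.array(s["tvec"],float).ravel())@R
def cloud(s):
    f,cx,cy=K(s); v,u=np.mgrid[:480,:640]; d=s["depth"]
    return world(s,np.dstack([(u-cx)/f*d,(v-cy)/f*d,d]).reshape(-1,3)).reshape(480,640,3)
E
python3 - <<'E'
from h import *
for n in("top","scene"):
    s=ctrl.snapshot(n); cv2.imwrite(f"pics/{n}0.png",s["pixels"]); np.savez(f"{n}0.npz",**s)
    print(n,s["fovy"],s["rvec"],s["tvec"])
    for o in "backplate jig spare_plate torch tin_box lock_cylinder chrome_plug round_file mailbox_key".split():
        print(o,[(round(r["conf"],2),world(s,r["location"]).round()) for r in ctrl.recognise(s,o)])
print(ctrl.state())
E
```

```text
pics
top 57.18644857683459 [ 2.18803138 -2.17924589  0.04607742] [ -30.04906322  457.19726737 1287.49439899]
backplate [(0.89, array([ 535., -109.,   10.])), (0.57, array([504., 200.,  26.]))]
jig [(0.93, array([229., 254.,  30.])), (0.79, array([498., 199.,  26.]))]
spare_plate [(0.59, array([ 550., -289.,    7.]))]
torch [(0.96, array([622., 443.,  39.]))]
tin_box [(0.59, array([ 405., -494.,   52.]))]
lock_cylinder [(0.74, array([ 708., -135.,   44.])), (0.25, array([ 535., -110.,    7.]))]
chrome_plug [(0.52, array([ 325., -144.,   55.]))]
round_file [(0.57, array([721.,  58.,  25.])), (0.19, array([620., 445.,  40.]))]
mailbox_key [(0.42, array([532.,  18.,   6.]))]
scene 54.40294936787025 [ 2.01614669  1.24122625 -0.54325942] [-193.71173349 -277.67030796 1435.68771647]
backplate [(0.96, array([ 212., -306.,    4.])), (0.61, array([ 556., -123.,    5.]))]
jig [(0.76, array([523., 190.,  29.])), (0.65, array([ 563., -294.,    5.])), (0.6, array([247., 238.,  24.]))]
spare_plate [(0.88, array([ 563., -295.,    6.]))]
torch [(0.9, array([642., 438.,  37.]))]
tin_box [(0.72, array([
[... 242 characters left out ...]
  19.,   4.]))]
{'time_s': 1.0, 'q': array([-1.23047942e+00,  4.93599788e-01,  1.34550043e+00, -4.76542544e-06,
        1.30250504e+00, -9.55175405e-02]), 'joint_velocities': array([-0.00075653, -0.00112162,  0.00127795, -0.00075003,  0.00049648,
        0.00013766]), 'tau': array([-8.52062367e-04, -8.78710556e+01, -3.82246685e+01,  7.07679614e-02,
        4.45438467e-02, -4.07307459e-05]), 'tcp_pos': array([ 263.8454966 , -566.57675102,  213.91495114]), 'tool_rot': array([-3.14157966e+00,  3.37142973e-06,  4.35835710e-01]), 'wrist_force': array([-0.45210128, -0.06970065, -0.00172242]), 'moment': array([-0.00409034, -0.02995604, -0.01467141]), 'finger_force': 0.0, 'width': 90.79970180732731}
```

View pics/top0.png

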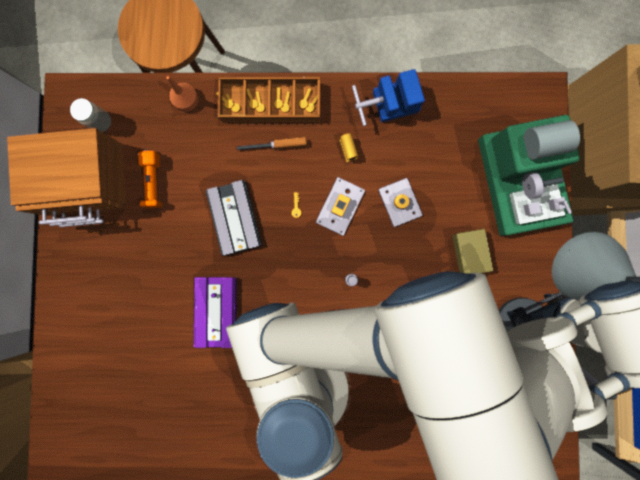

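View pics/scene0.png

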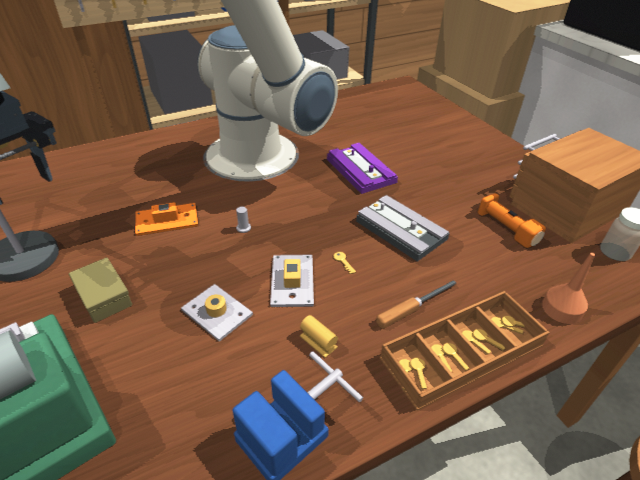

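The top picture shows the silver backplate with the block housing at about (341,206) and its large hole toward one end. The steel jig is at (234,218), the purple decoy at (215,312) and the spare plate at (401,201). In the scene view the backplate is at (292,280), the jig at (402,227) and the orange decoy at (166,217).

```bash
cat > m.py <<'E'
from h import *
import sys
for n in("top","scene"):
    s=ctrl.snapshot(n); P=cloud(s); z=P[...,2]
    print(n,{k:(v if np.ndim(v)==0 else np.shape(v)) for k,v in s.items()})
    tb=(abs(z)<15)&(P[...,0]>350)&(P[...,0]<800)&(abs(P[...,1])<450); 
    A=P[tb]; c=np.linalg.lstsq(np.c_[A[:,:2]/1000,np.ones(len(A))],A[:,2],rcond=None)[0]; print("table",c.round(2), np.median(A[:,2]))
    for o,ctr,zr in(("backplate",(545,-112),(4,14)),("jig",(510,193),(24,36)),("housing",(545,-112),(32,48)),("key",(537,18),(2,12))):
        m=(np.hypot(P[...,0]-ctr[0],P[...,1]-ctr[1])<(125 if o=="jig" else 95 if o!="key" else 50))&(z>zr[0])&(z<zr[1])
        m=cv2.morphologyEx(m.astype(np.uint8),cv2.MORPH_OPEN,np.ones((2,2)))>0
        Q=P[m]; 
        if len(Q)<10: print(o,len(Q)); continue
        r=cv2.minAreaRect(Q[:,:2].astype(np.float32)); print(o,len(Q),"zmed",np.median(Q[:,2]).round(1),r, Q.mean(0).round(1))
    # big crops
    R=cv2.Rodrigues(np.array(s["rvec"],float))[0]; f,cx,cy=K(s)
    for o,c in(("bp",(545,-112,5)),("jig",(510,193,30))):
        q=R@np.array(c)+np.array(s["tvec"]).ravel(); u,v=int(q[0]/q[2]*f+cx),int(q[1]/q[2]*f+cy)
        globals()[n+o]=cv2.resize(s["pixels"][v-42:v+42,u-55:u+55],(396,300),interpolation=cv2.INTER_CUBIC); print(o,u-55,v-42)
cv2.imwrite("pics/crops1.png",np.vstack([np.hstack([topbp,topjig]),np.hstack([scenebp,scenejig])]))
E
python3 m.py
```

```text
top {'pixels': (480, 640, 3), 'depth': (480, 640), 'fovy': 57.18644857683459, 'cx': 311.3419352039044, 'cy': 233.28990304498254, 'rvec': (3,), 'tvec': (3,), 'shot': 3}
table [-1.64 -0.67  0.89] -0.34682032284959524
backplate 1034 zmed 7.3 ((494.2373962402344, -96.35063171386719), (90.08382415771484, 244.289794921875), 64.40213775634766) [ 533.5 -114.6   14. ]
jig 1915 zmed 28.8 ((445.1243591308594, 148.37173461914062), (370.8650207519531, 189.400634765625), 45.043907165527344) [493.6 198.6  32.3]
housing 248 zmed 39.2 ((538.5855712890625, -117.53862762451172), (35.590110778808594, 62.524330139160156), 65.3749771118164) [ 536.3 -116.2   36.2]
key 56 zmed 3.2 ((535.9011840820312, 16.845741271972656), (74.07120513916016, 22.557554244995117), 9.296631813049316) [534.   14.9   3.2]
bp 284 162
jig 180 172
scene {'pixels': (480, 640, 3), 'depth': (480, 640), 'fovy': 54.40294936787025, 'cx': 314.0978960500889, 'cy': 244.37060140920258, 'rvec': (3,), 'tvec': (3,), 'shot': 4}
table [-1.22 -0.41  1.37] 0.1693517798548491
backplate 1567 zmed 8.0 ((832.43212890625, -249.4807586669922), (89.91949462890625, 797.0374145507812), 64.29456329345703) [ 558.5 -117.4   10.7]
jig 2052 zmed 29.2 ((785.1211547851562, -102.60214233398438), (223.11045837402344, 1000.3515625), 41.83556365966797) [513.9 199.4  31. ]
housing 356 zmed 39.9 ((844.6986083984375, -252.33200073242188), (34.98920440673828, 772.81787109375), 64.82727813720703) [ 551.9 -114.9   41.9]
key 146 zmed 3.6 ((866.4581909179688, -172.67979431152344), (50.89151382446289, 809.7066650390625), 59.36785888671875) [548.1  16.4   8.7]
bp 238 237
jig 344 181
```

View pics/crops1.png

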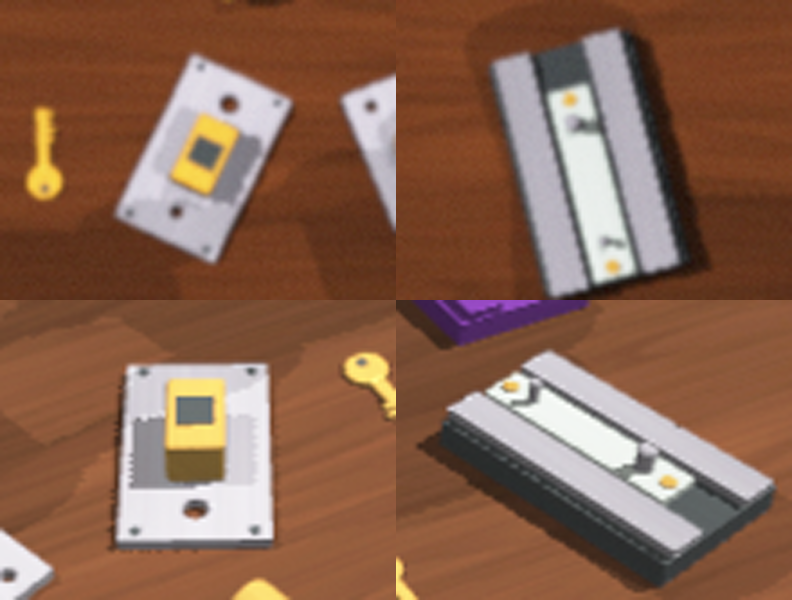

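The crops show the backplate's large hole at about (230,103), toward world +x. The jig's thick pin at (573,122) is also at its +x end, and the bar is shifted toward the robot. Next I fit the rectangles precisely with bad depth readings filtered out.

```bash
cat > m2.py <<'E'
from h import *
def plane(s,uv,h):
    f,cx,cy=K(s); R=cv2.Rodrigues(np.array(s["rvec"],float))[0]
    d=np.c_[(uv[:,0]-cx)/f,(uv[:,1]-cy)/f,np.ones(len(uv))]@R; o=-np.array(s["tvec"]).ravel()@R
    return (o+d*((h-o[2])/d[:,2])[:,None])[:,:2]
def fit(s,ctr,zr,rad,h,close=1):
    P=cloud(s); z=P[...,2]; b=s["pixels"].astype(int)
    m=(s["depth"]>0)&(np.hypot(P[...,0]-ctr[0],P[...,1]-ctr[1])<rad)&(z>zr[0])&(z<zr[1])
    m=cv2.morphologyEx(m.astype(np.uint8),cv2.MORPH_OPEN,np.ones((3,3)))
    n,l,st,_=cv2.connectedComponentsWithStats(m)
    return m,[ (cv2.minAreaRect(plane(s,np.argwhere(l==i)[:,::-1].astype(float),h).astype(np.float32)),np.median(P[l==i][:,2])) for i in range(1,n) if st[i,4]>60]
if __name__=="__main__":
  for n in("top","scene"):
    s=ctrl.snapshot(n)
    for o,c,zr,rad,h in(("bp",(545,-112),(4.5,13),100,8),("hous",(545,-112),(35,46),60,40),("jig",(510,193),(29-3.5,34),130,30),("pins",(510,193),(36,60),110,46)):
        m,rs=fit(s,c,zr,rad,h)
        for r,zm in rs: print(n,o,np.round(r[0],1),np.round(r[1],1),round(r[2],1),zm.round(1))
E
python3 m2.py
```

```text
top bp [ 605.2 -116.8] [37.3 25.3] 69.3 8.4
top bp [ 575.5 -159.3] [72.  47.4] 25.0 7.4
top bp [565.3 -91. ] [25.3 61.5] 63.7 7.7
top bp [501.8 -71.5] [62.6 47.5] 0.1 7.7
top bp [ 490.  -120.4] [32.8 32.6] 0.1 7.6
top hous [ 538.8 -113.1] [35.2 59.3] 65.7 39.7
top jig [590.6 185. ] [32.8 29.5] 0.9 29.2
top jig [498.8 241.3] [174.8  29.9] 15.0 29.6
top jig [496.  161.6] [160.1  30.4] 14.8 29.6
top jig [480.1 198.5] [77.3 30.9] 22.6 28.4
scene bp [ 542.6 -112.6] [ 89.9 150.9] 64.4 8.1
scene hous [ 544.7 -114. ] [35.  61.5] 64.3 40.0
scene jig [507.9 202.4] [202.3 110.6] 14.9 29.3
```

```bash
cat > m3.py <<'E'
from m2 import *
a=np.radians(14.9); J=np.array([507.9,202.4]); X=np.array([np.cos(a),np.sin(a)]); Y=np.array([-X[1],X[0]])
for n in("top","scene"):
    s=ctrl.snapshot(n); P=cloud(s); z=P[...,2]; b=s["pixels"].astype(int)
    L=(P[...,:2]-J); jx=L@X; jy=L@Y
    m=(s["depth"]>0)&(abs(jx)<95)&(abs(jy)<20)&(z>33)
    k,l,st,_=cv2.connectedComponentsWithStats(m.astype(np.uint8))
    for i in range(1,k):
        q=l==i; print(n,"pin",st[i,4],"jig xy",jx[q].mean().round(1),jy[q].mean().round(1),"range x",jx[q].min().round(1),jx[q].max().round(1),"z",z[q].min().round(1),z[q].max().round(1),"uv",_[i].round(1))
    # bar: bright, on z=28 plane
    v,u=np.mgrid[:480,:640]; q=(plane(s,np.c_[u.ravel(),v.ravel()].astype(float),28)-J); bx=(q@X).reshape(480,640); by=(q@Y).reshape(480,640)
    for w in(-10,0,10):
        mm=(abs(by-w)<5)&(abs(bx)<105); g=b.min(2); o=np.argsort(bx[mm]); xs=bx[mm][o]; gs=g[mm][o]
        h=[gs[(xs>=t-1.5)&(xs<t+1.5)].mean() if ((xs>=t-1.5)&(xs<t+1.5)).any() else np.nan for t in range(-104,105,3)]
        h=np.array(h); t=np.arange(-104,105,3); on=t[h>150]; print(n,w,"bar",on.min() if len(on) else None,on.max() if len(on) else None)
    m=(s["depth"]>0)&(abs(jx)<120)&(abs(jy)<75)&(abs(z-29.5)<3)
    print(n,"rails x",np.percentile(jx[m],[.5,99.5]).round(1),"y",np.percentile(jy[m],[.5,99.5]).round(1))
    S=(b.max(2)-b.min(2)<40)
    cv2.imwrite(f"pics/j_{n}.png",cv2.warpAffine(s["pixels"],np.array([[6,0,-6*(350 if n=='scene' else 180)],[0,6,-6*(185 if n=='scene' else 172)]],float),(640,500) if n=='scene' else (540,500),flags=cv2.INTER_CUBIC))
E
python3 m3.py
```

```text
top pin 1 jig xy 34.7 -10.4 range x 34.7 34.7 z 33.5 33.5 uv [233. 203.]
top pin 22 jig xy 27.0 1.1 range x 21.4 33.3 z 33.2 49.8 uv [229.1 206.1]
top pin 1 jig xy 3.4 9.4 range x 3.4 3.4 z 34.2 34.2 uv [229. 215.]
top pin 1 jig xy -1.2 -7.8 range x -1.2 -1.2 z 35.3 35.3 uv [235. 215.]
top pin 1 jig xy -1.6 13.6 range x -1.6 -1.6 z 34.5 34.5 uv [228. 217.]
top pin 1 jig xy -17.3 -0.4 range x -17.3 -17.3 z 33.6 33.6 uv [234. 221.]
top pin 1 jig xy -50.0 1.8 range x -50.0 -50.0 z 33.4 33.4 uv [236. 232.]
top pin 1 jig xy -52.0 17.3 range x -52.0 -52.0 z 33.7 33.7 uv [231. 234.]
top pin 1 jig xy -64.8 14.4 range x -64.8 -64.8 z 34.0 34.0 uv [233. 238.]
top pin 10 jig xy -71.7 1.6 range x -75.2 -68.1 z 35.6 48.4 uv [237.2 239. ]
top pin 1 jig xy -71.3 12.9 range x -71.3 -71.3 z 34.2 34.2 uv [234. 240.]
top pin 1 jig xy -79.1 6.0 range x -79.1 -79.1 z 33.5 33.5 uv [237. 242.]
top pin 1 jig xy -87.0 -1.2 range x -87.0 -87.0 z 34.5 34.5 uv [240. 244.]
top -10 bar -101 58
top 0 bar -98 58
top 10 bar -101 58
top rails x [-103.2   94.3] y [-51.1  55.4]
scene pin 19 jig xy -67.5 0.0 range x -70.8 -63.2 z 33.7 46.7 uv [382.3 205.4]
scene pin 41 jig xy 32.7 -0.0 range x 23.7 39.6 z 33.2 49.0 uv [413.5 224.3]
scene -10 bar -98 61
scene 0 bar -101 61
scene 10 bar -98 61
scene rails x [-99.6  98.4] y [-51.9  56.1]
```

View pics/j_scene.png

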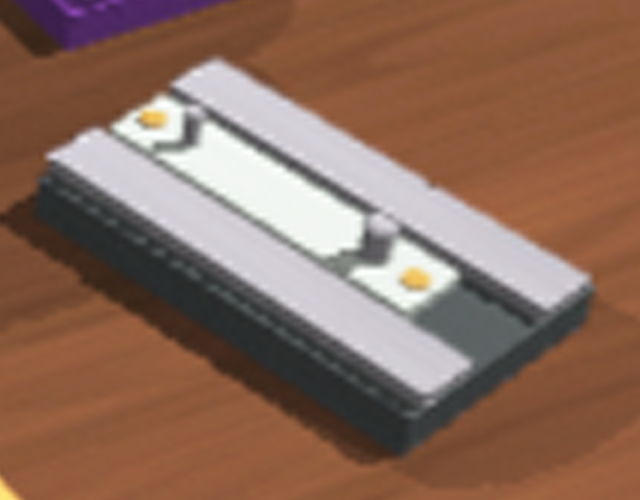

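The jig's pin bar sits about 18 mm toward jig −x in both cameras, with the thick pin at jig +x. In the crop, the pins show at about (190,125) and (380,240). Now moving over the backplate.

```bash
python3 -m creep '[[[37,-24,0],0.1,1],[[74,-49,0],0.2,1],[[111,-73,0],0.3,1],[[148,-98,0],0.4,1],[[185,-122,0],0.5,1],[[222,-147,0],0.6,1],[[259,-171,0],0.7,1],[[295,-196,0],0.8,1]]' 20; python3 -c "
from bench import ctrl
s=ctrl.state();print(s['q'],s['tcp_pos'],s['tool_rot'],s['wrist_force'])"
```

```text
time_s: 2.1
tcp_pos: [449.4, -262.9, 214.1]
tool_rot: [3.141, -0.001, -0.368]
wrist_force: [0.2, -0.1, 0.2]
width: 91.4
finger_force: 0.0
[-6.44043009e-01  3.46883828e-01  1.60067903e+00  2.50352027e-06
  1.19340361e+00  1.29517977e+00] [ 449.35799701 -262.86780402  214.1334799 ] [ 3.14142448e+00 -6.03182306e-04 -3.68427318e-01] [ 0.19623462 -0.13345507  0.17052005]
```

```bash
python3 -m creep '[[[8,-43,0],0.04,1],[[16,-86,0],0.083,1],[[24,-130,0],0.083,1],[[31.5,-172.5,0],0.083,1],[[31.5,-172.5,40],0.083,1],[[31.5,-172.5,80],0.083,1],[[31.5,-172.5,120],0.083,1],[[31.5,-172.5,150],0.083,1]]'
python3 - <<'E'
from h import *
s=ctrl.snapshot("scene"); cv2.imwrite("pics/pre.png",cv2.resize(s["pixels"][160:360,180:420],(720,600),interpolation=cv2.INTER_CUBIC)); print(ctrl.state()["tcp_pos"],ctrl.state()["tool_rot"])
E
```

```text
time_s: 2.9
tcp_pos: [538.8, -114.0, 61.9]
tool_rot: [3.141, 0.001, -0.447]
wrist_force: [0.7, 0.4, -0.1]
width: 91.4
finger_force: 0.0
[ 536.84623731 -113.51338419   58.2660502 ] [ 3.14079531  0.00613737 -0.44712916]
```

View pics/pre.png

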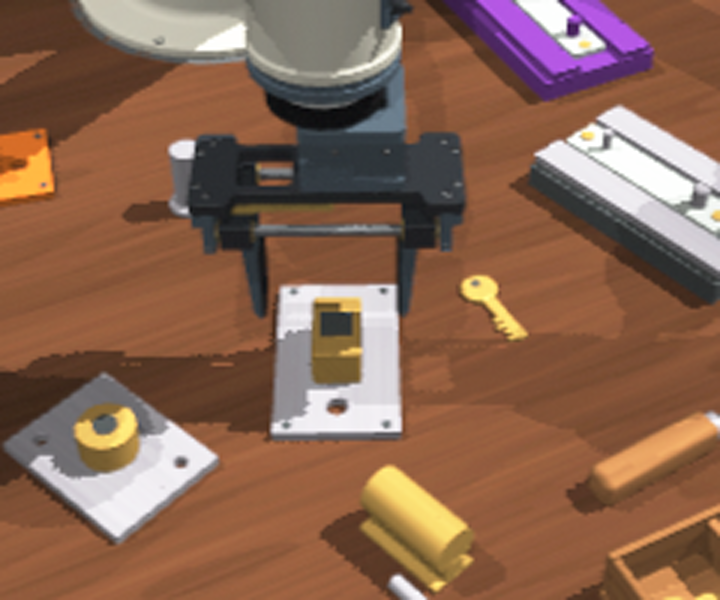

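The gripper is astride the housing: fingertips at about (258,310) and (405,305), housing at (337,340). Settling, then descending and closing.

```bash
python3 -m creep '[[[0,0,0],0,1],[[0,0,20],0,1],[[0,0,35],0,1],[[0,0,42],0,1],[[0,0,46],0,1],[[0,0,48],0,1],[[0,0,48],0,1],[[0,0,48],0,1]]'
```

```text
time_s: 3.75
tcp_pos: [539.7, -114.5, 16.5]
tool_rot: [-3.141, -0.001, -0.447]
wrist_force: [-0.1, -0.7, 0.5]
width: 91.0
finger_force: 0.0
```

```bash
python3 -m creep '[[[0,0,3],0,0.2],[[0,0,3],0,0],[[0,0,3],0,-0.1],[[0,0,3],0,-0.2],[[0,0,3],0,-0.3],[[0,0,3],0,-0.5],[[0,0,3],0,-1],[[0,0,3],0,-1]]' 35
```

```text
time_s: 4.55
tcp_pos: [539.5, -114.3, 12.9]
tool_rot: [-3.141, -0.0, -0.447]
wrist_force: [0.9, 1.5, 1.4]
width: 35.7
finger_force: 35.0
```

```bash
python3 -m creep '[[[0,0,0],0,-1],[[0,0,0],0,-1],[[0,0,0],0,-1]]' 35
```

```text
time_s: 4.85
tcp_pos: [539.5, -114.3, 12.9]
tool_rot: [-3.141, -0.0, -0.447]
wrist_force: [1.1, 4.0, -1.3]
width: 36.0
finger_force: 35.0
```

```bash
python3 -m creep '[[[0,0,-10],0,-1],[[0,0,-30],0,-1],[[0,0,-60],0,-1],[[0,0,-90],0,-1],[[0,0,-90],0,-1],[[0,0,-90],0,-1],[[0,0,-90],0,-1]]' 35
cat > held.py <<'E'
from m2 import *
st=ctrl.state(); t=st["tcp_pos"]; yaw=st["tool_rot"][2]; h=t[2]-12.9+8
print(t.round(1),st["tool_rot"].round(4),st["wrist_force"].round(1),st["width"])
for n in("scene","top"):
    s=ctrl.snapshot(n)
    m,rs=fit(s,t[:2],(h-5,h+4),105,h)
    for r,zm in rs:
        d=np.array(r[0])-t[:2]; c,sn=np.cos(yaw),np.sin(yaw)
        print(n,np.round(r[0],1),np.round(r[1],1),round(r[2],1),zm.round(1),"z exp",h.round(1),"off tool",(d@[c,sn]).round(1),(d@[sn,-c]).round(1))
E
python3 held.py
```

```text
time_s: 5.55
tcp_pos: [538.5, -114.2, 101.8]
tool_rot: [3.141, 0.002, -0.447]
wrist_force: [-0.2, 0.4, -5.8]
width: 35.9
finger_force: 35.0
[ 538.5 -114.2  101.8] [ 3.1412e+00  2.0000e-03 -4.4720e-01] [-0.2  0.4 -5.8] 35.887131194198844
scene [ 544.8 -116.9] [ 89.9 147.2] 64.3 96.8 z exp 96.9 off tool 6.9 -0.3
top [508.6 -71.8] [39.2 33. ] 73.4 96.5 z exp 96.9 off tool -45.3 -25.3
top [ 491.6 -113.9] [51.3 26.3] 68.2 96.6 z exp 96.9 off tool -42.4 20.0
```

```bash
python3 -m creep '[[[-10,-15,0],-0.04,-1],[[-35,-50,0],-0.13,-1],[[-64,-91,0],-0.25,-1],[[-93,-132,0],-0.36,-1],[[-122,-174,0],-0.48,-1],[[-151,-215,0],-0.59,-1],[[-171,-244,0],-0.67,-1],[[-181.5,-259,0],-0.707,-1]]'; python3 -m creep '[[[0,0,0],0,-1],[[0,0,0],0,-1],[[0,0,5],0,-1],[[0,0,13],0,-1],[[0,0,22],0,-1],[[0,0,27],0,-1],[[0,0,27],0,-1],[[0,0,27],0,-1]]'; python3 held.py
python3 - <<'E'
from h import *
s=ctrl.snapshot("scene"); cv2.imwrite("pics/over.png",cv2.resize(s["pixels"][130:300,320:500],(635,600),interpolation=cv2.INTER_CUBIC))
E
```

```text
time_s: 6.45
tcp_pos: [486.0, 200.9, 102.3]
tool_rot: [-3.141, 0.001, 0.267]
wrist_force: [0.7, 0.2, -6.2]
width: 35.3
finger_force: 35.0
time_s: 7.25
tcp_pos: [487.8, 197.5, 75.8]
tool_rot: [-3.142, 0.0, 0.26]
wrist_force: [-0.1, 0.2, -5.2]
width: 35.7
finger_force: 35.0
[487.8 197.5  75.8] [-3.1416e+00  4.0000e-04  2.5950e-01] [-0.1  0.2 -5.2] 35.68132352449053
scene [492.  195.2] [153.5  96.2] 15.1 70.7 z exp 70.9 off tool 3.5 3.3
top [444.2 159.9] [48.1 36.9] 0.7 70.6 z exp 70.9 off tool -51.8 25.2
```

View pics/over.png

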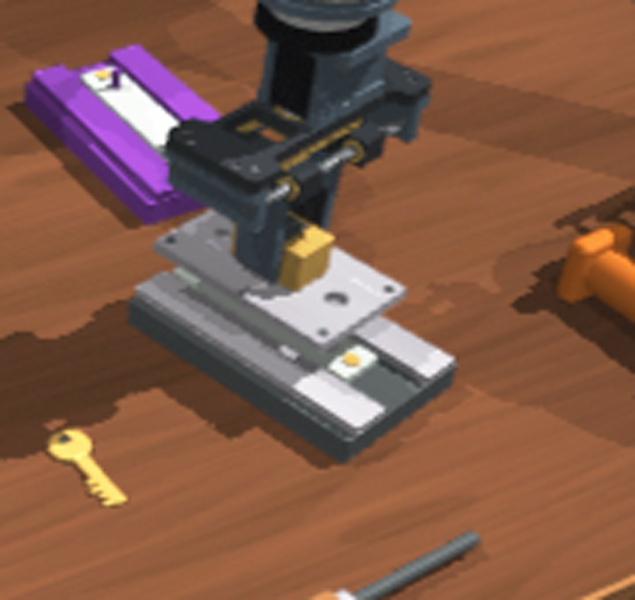

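The plate is hanging over the jig, with its large hole at (337,298) in the crop and its small hole at (223,232), partly hidden behind the gripper. Comparing the hole positions with the pin tops in the same camera:

```bash
cat > holes.py <<'E'
from m2 import *
st=ctrl.state(); t=st["tcp_pos"]; yaw=st["tool_rot"][2]; h=t[2]-12.9+8
s=ctrl.snapshot("scene")
def tool(p): d=np.asarray(p)-t[:2]; c,sn=np.cos(yaw),np.sin(yaw); return np.round([d@[c,sn],d@[sn,-c]],1)
# rectify plate top plane in tool coords, 4 px/mm
c,sn=np.cos(yaw),np.sin(yaw); gx,gy=np.meshgrid(np.arange(-85,90,.25),np.arange(-60,60,.25))
W=np.dstack([t[0]+gx*c+gy*sn,t[1]+gx*sn-gy*c])
def rect(s,h):
    f,cx,cy=K(s); R=cv2.Rodrigues(np.array(s["rvec"],float))[0]
    q=np.dstack([W,np.full(gx.shape,h)])@R.T+np.array(s["tvec"]).ravel()
    return cv2.remap(s["pixels"],(q[...,0]/q[...,2]*f+cx).astype(np.float32),(q[...,1]/q[...,2]*f+cy).astype(np.float32),cv2.INTER_CUBIC)
A=rect(s,h); s0=dict(np.load("scene0.npz")); B=rect(s0,46)
g=cv2.cvtColor(A,cv2.COLOR_BGR2GRAY)
for x0 in(50,-50):
    w=(abs(gx-x0-4)<14)&(abs(gy)<14); v=g.astype(float); base=np.median(v[w]); d=np.clip(base-25-v,0,60)*w
    print("hole",x0,(gx*d).sum()/d.sum(),(gy*d).sum()/d.sum(),base,d.max())
for I in(A,B):
    for x in range(-80,90,10): cv2.line(I,((x+85)*4,0),((x+85)*4,6 if x%50 else 20),(0,255,255),1)
    for y in range(-60,60,10): cv2.line(I,(0,(y+60)*4),(6 if y else 20,(y+60)*4),(0,255,255),1)
cv2.imwrite("pics/rect.png",np.vstack([A[100:380],B[100:380]]))
E
python3 holes.py
```

```text
hole 50 51.03597991757702 -0.9239239222869104 217.0 60.0
hole -50 -37.64336854851252 -6.844667177675576 113.0 41.0
```

View pics/rect.png

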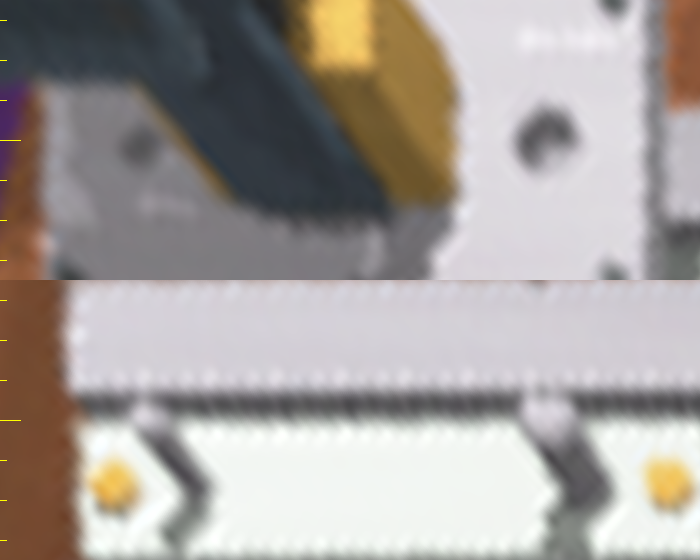

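The rectified view has its holes at (546,138) and (139,146), and its pins at (548,134) and (150,132). That means the pins are about +1 mm in tool x and −1.5 mm in tool y from the holes. I'll shift by that and lower with feel.

```bash
python3 -m creep '[[[1,-1.5,3],0,-1],[[1,-1.5,7],0,-1],[[1,-1.5,11],0,-1],[[1,-1.5,13],0,-1],[[1,-1.5,14.5],0,-1],[[1,-1.5,16],0,-1],[[1,-1.5,16],0,-1],[[1,-1.5,16],0,-1]]'; python3 -m creep '[[[0,0,0.5],0,-1],[[0,0,1],0,-1],[[0,0,1.5],0,-1],[[0,0,2],0,-1],[[0,0,2],0,-1]]'
```

```text
time_s: 8.25
tcp_pos: [488.4, 199.3, 60.0]
tool_rot: [-3.142, -0.0, 0.26]
wrist_force: [-1.1, 0.9, -5.6]
width: 35.9
finger_force: 35.0
time_s: 8.75
tcp_pos: [488.3, 199.3, 57.9]
tool_rot: [-3.142, 0.0, 0.26]
wrist_force: [0.2, -1.3, -5.6]
width: 35.5
finger_force: 35.0
```

```bash
python3 -m creep '[[[0,0,0.5],0,-1],[[0,0,1],0,-1],[[0,0,1.5],0,-1],[[0,0,1.5],0,-1]]'; python3 -c "
from bench import ctrl
s=ctrl.state();print(s['wrist_force'],s['moment'])"
```

```text
time_s: 9.15
tcp_pos: [488.2, 199.3, 56.3]
tool_rot: [-3.142, 0.0, 0.26]
wrist_force: [-1.9, 0.1, -4.9]
width: 35.7
finger_force: 35.0
[-1.86604578  0.07937178 -4.92369904] [0.13609285 0.23016306 0.01685371]
```

```bash
python3 -m creep '[[[0,0,0.5],0,-1],[[0,0,1],0,-1],[[0,0,1.5],0,-1],[[0,0,1.5],0,-1]]'; python3 -c "
from bench import ctrl
s=ctrl.state();print(s['wrist_force'],s['moment'],s['tool_rot'])"
```

```text
time_s: 9.55
tcp_pos: [488.1, 199.3, 54.8]
tool_rot: [-3.142, 0.0, 0.26]
wrist_force: [-2.6, 1.9, -5.7]
width: 35.5
finger_force: 35.0
[-2.59968247  1.93696644 -5.70619026] [0.10093196 0.44048854 0.06691638] [-3.14154820e+00  3.56417445e-04  2.59816534e-01]
```

```bash
python3 -m creep '[[[-0.3,-0.4,0.5],0,-1],[[-0.3,-0.4,1],0,-1],[[-0.3,-0.4,2],0,-1],[[-0.3,-0.4,2],0,-1]]'; python3 -c "
from bench import ctrl
s=ctrl.state();print(s['wrist_force'],s['moment'],s['tool_rot'])"
```

```text
time_s: 9.95
tcp_pos: [488.0, 199.6, 52.8]
tool_rot: [3.142, -0.0, 0.26]
wrist_force: [0.3, 0.2, -6.6]
width: 35.7
finger_force: 35.0
[ 0.28297003  0.15924604 -6.57787154] [-0.02887811  0.18687403 -0.01256956] [ 3.14156539e+00 -8.51876088e-05  2.59755055e-01]
```

```bash
python3 -m creep '[[[0,0,1],0,-1],[[0,0,2],0,-1],[[0,0,3],0,-1],[[0,0,4],0,-1],[[0,0,4],0,-1]]'; python3 -m creep '[[[0,0,1],0,-1],[[0,0,2],0,-1],[[0,0,3],0,-1],[[0,0,4],0,-1],[[0,0,4],0,-1]]'
```

```text
time_s: 10.45
tcp_pos: [488.0, 199.6, 48.8]
tool_rot: [-3.142, 0.0, 0.26]
wrist_force: [0.1, -0.6, -5.2]
width: 36.1
finger_force: 35.0
time_s: 10.95
tcp_pos: [487.9, 199.6, 44.8]
tool_rot: [-3.142, 0.0, 0.26]
wrist_force: [-0.2, -0.9, -5.7]
width: 35.8
finger_force: 35.0
```

```bash
python3 -m creep '[[[0,0,0.5],0,-1],[[0,0,1],0,-1],[[0,0,1.5],0,-1],[[0,0,1.5],0,-1]]'; python3 -m creep '[[[0,0,0.2],0,-1],[[0,0,0.4],0,-1],[[0,0,0.4],0,-1]]'
```

```text
time_s: 11.35
tcp_pos: [487.9, 199.6, 43.4]
tool_rot: [3.142, 0.0, 0.26]
wrist_force: [-1.0, -0.6, -6.0]
width: 35.8
finger_force: 35.0
time_s: 11.65
tcp_pos: [488.0, 199.6, 43.0]
tool_rot: [-3.142, -0.0, 0.26]
wrist_force: [-0.1, 0.5, -4.2]
width: 36.0
finger_force: 35.0
```

```bash
python3 -m creep '[[[0,0,0.3],0,-1],[[0,0,0.3],0,-1]]'; python3 -m creep '[[[0,0,0.2],0,-1],[[0,0,0.2],0,-1]]'
```

```text
time_s: 11.85
tcp_pos: [488.0, 199.6, 42.9]
tool_rot: [-3.142, -0.0, 0.26]
wrist_force: [-1.6, -0.4, 1.2]
width: 35.9
finger_force: 35.0
time_s: 12.05
tcp_pos: [488.0, 199.6, 42.9]
tool_rot: [-3.142, -0.0, 0.26]
wrist_force: [-3.0, -0.7, 7.6]
width: 36.0
finger_force: 35.0
```

Contact force has built up at the expected seat height (TCP z 42.9), so the plate is seated. Releasing gently and retreating.

```bash
python3 -m creep '[[[0,0,0],0,-0.2],[[0,0,0],0,-0.1],[[0,0,0],0,0],[[0,0,0],0,0.2],[[0,0,0],0,0.4],[[0,0,0],0,0.4],[[0,0,0],0,0.4]]' 10; python3 -m creep '[[[0,0,-5],0,0.4],[[0,0,-20],0,0.4],[[0,0,-45],0,0.4],[[0,0,-75],0,0.4],[[0,0,-110],0,0.4],[[0,0,-140],0,0.4],[[0,0,-140],0,0.4]]'
python3 - <<'E'
from m2 import *
s=ctrl.snapshot("scene"); cv2.imwrite("pics/end.png",cv2.resize(s["pixels"][130:300,320:500],(635,600),interpolation=cv2.INTER_CUBIC))
for r,zm in fit(s,(490,199),(34,42),100,38)[1]: print(r,zm)
E
```

```text
time_s: 12.75
tcp_pos: [487.9, 199.6, 42.5]
tool_rot: [-3.142, 0.0, 0.26]
wrist_force: [0.4, 0.6, 0.0]
width: 63.5
finger_force: 0.0
time_s: 13.45
tcp_pos: [489.9, 200.2, 186.6]
tool_rot: [-3.141, -0.007, 0.26]
wrist_force: [-0.4, 0.4, -0.8]
width: 63.8
finger_force: 0.0
((491.8028869628906, 198.14505004882812), (153.0774383544922, 94.96045684814453), 15.043813705444336) 37.935687625943494
```

View pics/end.png

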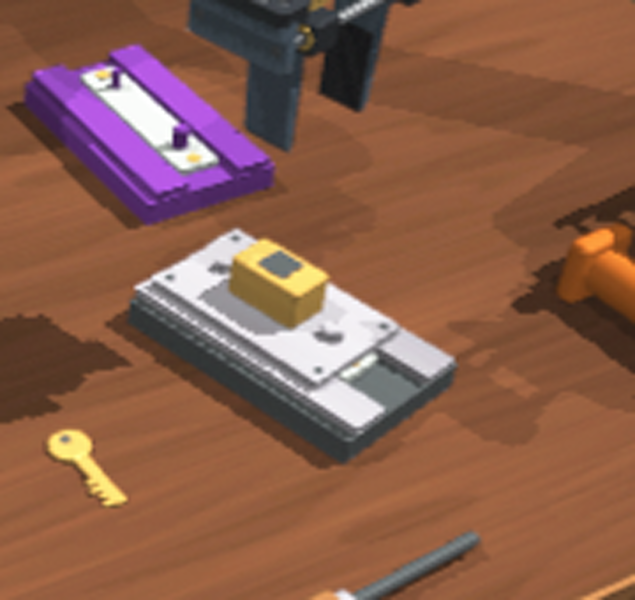

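The plate lies flush on the rails with both pins through its holes, at (222,268) and (328,335), and the gripper is clear. Its top measures 37.9 mm against an expected 38, and its angle is 15.0° against the jig's 14.9°. Handing in.

```bash
python3 -m creep '[[[0,0,0],0,0.4],[[0,0,0],0,0.4],[[0,0,0],0,0.4]]'; python3 -c "
from bench import ctrl
print(ctrl.sign_off())"
```

```text
time_s: 13.8
tcp_pos: [487.4, 199.5, 181.6]
tool_rot: [3.142, 0.002, 0.26]
wrist_force: [-1.0, -0.8, 0.2]
width: 64.1
finger_force: 0.0
the job is handed in; nothing more can be done
None
```

The backplate is seated flush on the jig's rails with both pins through its holes, released with the gripper clear, and the job was handed in at about 14 s; sign-off returned no verdict.

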